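# Fetch a round blank from the spring-flap dispenser

### The arm

A 6-joint arm with a two-finger parallel gripper is mounted at the origin on a cart in front of the work surface, level with it; the furniture and walls round the work are solid. World frame = base frame: x ahead of the robot, y to its left, z up, the work surface at z = 0. Lengths are in m, angles in rad, forces in N, time in s.
With the tool pointing down it reaches from about 0.3 to 0.75 m from the base axis. Payload 8.5 kg.
Tool frame: the origin (TCP) lies midway between the tips of the shut fingers; the grasp point (between the pads) lies 19 mm behind it; z points along the fingers, y is the line along which they close (so a half turn about z gives the same grasp; the last joint's range is limited). The gripper opens to 85 mm and grips with 20 to 120 N. Pads are 22 mm wide; open, the fingers measure 114 mm over their backs; the gripper's body (76 mm by 85 mm) begins 54 mm behind the grasp point. The pads swing forward as they close: fully open they stand 13 mm farther back than shut.
Start: joints at [-1.384, 0.381, 1.297, -0, 1.464, -0.215], TCP at [0.215, -0.506, 0.231] pointing down, gripper open.
Joint ranges: [-3.11, 3.11], [-0.89, 2.33], [0.22, 2.48], [-1.42, 4.56], [0.17, 2.85], [-2.88, 2.88]. Speed limits (rad/s): [2.39, 2.39, 3.14, 3.14, 3.14, 3.14].

### API

Orientations are given as a unit quaternion [w, x, y, z].
In Python, from station import telemetry, read_camera, workorder gives the robot as it stands. The module is installed in compiled form; this text tells all that it offers.
- The arm moves only by the shell command python3 -m handwheel 'ROWS' [FORCE]. ROWS is JSON, a list of rows, each a list of 3 entries, a list of its own where there are three numbers: the shift along the tool's x, y, z in m, then the turn, a rotation vector about the tool's x, y, z in rad, then the gripper command: -1 is fully open, 1 is shut, values between are in proportion. In form: [[[x, y, z], [wx, wy, wz], fingers], ...]. A call has 1 to 12 rows; each row shifts and turns the commanded pose from where the row before left it, along the tool's axes as they then stand; what a row does not reach is not made up. A row lasts 1/8 s, in which the tool goes at most 62.5 mm and 10.7 degrees, less where a joint would pass 70% of its speed; a pose out of reach is approached as far as the arm can. A call with a gripper value outside its range is refused whole. The fingers move at their own pace and stop on an object; FORCE is the grip in N (left out, the last holds). Time passes only in rows, so rows that do not move let the fingers close. It gives the time, the measured TCP pose, the force, the opening and the grip force at its end, in the units of the state.
- telemetry.get_state(): the state, without advancing time (a new reading comes with each control period).
- read_camera(name): name is "scene" or "top"; returns a dict with "frame" (400x640x3 uint8, blue, green, red), "fx", "fy", "cx", "cy" (pixels), "rvec" (rotation vector, rad) and "tvec" (3), from world to camera coordinates, as OpenCV has them. Camera axes: x right, y down, z forward; pixel columns grow to the right and rows downward; lengths in m; the calibration is good to about 2 mm. A picture is of the moment at which its call begins. There is no depth.
- workorder.hand_in(): hands the job in; it is judged then, once.
The state is a dict: "clock": time; "qpos": joint angles; "qvel": joint speeds; "tau": joint torques, N m; "tcp_pos": TCP position; "eef_rot": TCP orientation; "ft_force": force on the tool from outside, world axes, zero at the start; "ft_torque": the same for the moment, N m; "gripper_width": opening from 0.0 (shut) to 1.0 (fully open); "grasp_force": force on a finger pad.
Only numpy, scipy, OpenCV 4.12 (cv2) and the standard library are available. Lean on these libraries where they do the work, as an engineer would, in place of code of your own. Each camera call takes 0.05 s, during which the arm holds its last target. There are 200 camera calls.

### The job

Set up a round blank for doming: park the steel bench block on the dispenser's treadle so that its weight holds the sprung flap open, then take the round brass blank (not the square one) out of the tray and lay it flat on the middle of the wooden doming block. When the blank lies there, move the bench block back to the middle of its cork pad, so that the flap shuts, and leave the square blank in the tray and the doming block and everything else where they are.

Things in the scene. Friction and masses are not known exactly. Their poses are not given: they have to be found in the camera images.
- dispenser: grey steel dispenser, fixed to the table; origin on the table, its x axis points from the treadle in front to the tray behind, y along the tray's length, z up. Tray: outside 100 x 212 mm, centred 45 mm along +x from the origin, walls 6 mm thick and 34 mm high, floor 14 mm above the table. It is covered by a sprung sheet-steel flap. The treadle stands in front of it, 55 mm along -x from the origin
- tray_floor (a point): centre of the tray's inner floor, 14 mm above the table, axes as the dispenser's. Inside, the tray measures 88 mm in x and 200 mm in y. The two blanks lie on it, one near y = +46 mm, the other near y = -46 mm, either one on either side
- treadle_top (a point): centre of the treadle's top face: a flat square plate 76 x 76 mm with a rubber face on a vertical plunger, sides along the dispenser's axes. It stands 44 mm over the table when free and 24 mm when fully down (20 mm of damped travel, about 0.3 s under the bench block). Holding it down takes about 2 to 3 N: the bench block's weight (5.5 N) keeps it down even when set a little off centre
- flap (a joint): angle of the flap, a plate 200 mm long (dispenser's y) and 3 mm thick that covers the whole tray, hinged along the tray's back edge 37 mm above the table: 0 = shut (lying level on the tray), 1.9 rad = fully open, standing up behind the tray, leaning 19 degrees backward, top edge about 140 mm above the table. It is geared to the treadle, opens as the treadle goes down, and its spring shuts it when the treadle is let go
- disc_centre (a point): centre (half-way up) of the loose round brass blank: a disc 34 mm across and 8 mm thick, 60 g, lying flat in the tray under the flap; z is its axis
- square_centre (a point): centre (half-way up) of the loose square brass blank, 32 x 32 x 8 mm, also in the tray; it stays there. Its sides lie along its x and y axes
- block_centre (a point): centre (half-way up) of the loose steel bench block, 62 x 62 mm and 19 mm high, 0.56 kg, sides along its x and y axes; at the start it lies on the cork pad
- pad_top (a point): centre of the top face of the cork pad, 92 x 92 mm and 6 mm high, fixed on the table; sides along its axes
- doming_top (a point): centre of the top face of the loose wooden doming block, 55 x 55 mm and 40 mm high, 0.12 kg, sides along its axes; it has a shallow hollow in its top, over which the disc shall lie flat at the level of the top face
- file_rack: bystander: fixed wooden rack on the near side of the table, a block 60 mm in x, 200 mm in y and 45 mm high with upright hand tools reaching about 120 mm above the table; origin on the table under its middle; keep clear of it
- brass_case: bystander: fixed show case with a glass lid, about 255 x 255 mm and 68 mm high, at the right; origin on the table under its middle; one of the two places of pad and doming block lies near its front left corner
- loupe: bystander: loose black eye loupe, 31 mm across and 19 mm high, origin at the centre of its underside; not to be disturbed (nor the pen, tweezers and hammer lying behind the work)
Not all that is in view belongs to the job. Of the things that look like the part that bears block_centre, the smaller one is meant.

How it is judged:
On the way, in this order (a step that is already met when the one before it is completed fails the run):
1. the bench block alone stands on the treadle and holds the flap open (value of joint flap above 1.6 rad and contact force between steel_block and treadle above 2.5 N and contact force between the fingers and steel_block below 0.3 N and contact force between each of the arm, the fingers and treadle below 0.3 N), for 0.2 s.
2. the round blank is lifted out of the tray while the block holds the flap open (z of disc_centre in the frame of dispenser above 0.06 m and value of joint flap above 1.5 rad and contact force between steel_block and treadle above 1.5 N), for 0.1 s.
3. the round blank lies flat on the doming block, let go (distance between disc_centre and doming_top below 0.015 m and angle between disc_centre's own z axis and vertical below 0.12 rad and contact force between the fingers and disc_blank below 0.1 N and contact force between disc_blank and doming_block above 0.2 N), for 0.2 s.
At the end, for the whole second after the job is handed in: round blank flat on the doming block, within 15 mm of its middle; doming block upright, moved under 30 mm; bench block flat on the pad, within 18 mm of its middle; flap below 0.1 rad; square blank on the tray floor; all released and at rest (distance between disc_centre and doming_top below 0.015 m and angle between disc_centre's own z axis and vertical below 0.12 rad and angle between each of doming_top, block_centre's own z axis and vertical below 0.1 rad and distance of doming_top from where it was at the start of the episode below 0.03 m and horizontal distance between block_centre and pad_top below 0.018 m and z of block_centre in the frame of pad_top below 0.013 m and value of joint flap below 0.1 rad and distance between square_centre and tray_floor below 0.09 m and z of square_centre in the frame of tray_floor below 0.012 m and linear speed of each of disc_blank, steel_block below 0.02 m/s); the robot touches nothing.
It fails at once if a bystander (hammer, tweezers, pen, loupe) is shifted by more than 40 mm (distance of any of chasing_hammer, tweezers, pen, loupe from where it was at the start of the episode above 0.04 m).
It fails at once if the square blank is taken out of the tray (z of square_centre in the frame of tray_floor above 0.04 m).
It also fails if it takes over 72 s, if anything falls off the work surface, if the arm or the gripper's body presses on something with over 40 N, if the wrist force passes 120 N, or if a joint passes its speed limit or range.

## Working session

There is one attempt and no reset: what is moved stays moved. The work goes in short steps, Python scripts to look and compute and a shell command to move; the robot and the scene stay as the last step left them, time stands still between calls to the robot, and variables do not carry over. Pictures are saved under pics/ and viewed, at most 12 in all, crops included, and the job is handed in when it is done.

```bash
mkdir -p pics; cat > h.py <<'E'
import numpy as np, cv2
from station import telemetry, read_camera
def cam(n):
    c=read_camera(n); R=cv2.Rodrigues(np.array(c["rvec"],float))[0]; t=np.array(c["tvec"],float).ravel()
    return c,R,t
def ray(c,R,t,u,v,z):
    d=R.T@np.array([(u-c["cx"])/c["fx"],(v-c["cy"])/c["fy"],1]); o=-R.T@t
    return o+d*(z-o[2])/d[2]
def proj(c,R,t,p):
    q=R@np.array(p)+t; return np.array([c["fx"]*q[0]/q[2]+c["cx"],c["fy"]*q[1]/q[2]+c["cy"]])
E
python3 - <<'E'
from h import *
for n in("scene","top"):
    c,R,t=cam(n); cv2.imwrite(f"pics/{n}0.png",c["frame"]); print(n,-R.T@t,c["fx"],R.round(2).tolist())
    np.save(n+"0.npy",c["frame"])
print(telemetry.get_state())
E
```

```text
scene [0.01174163 0.48387934 0.82791661] 376.8246335558618 [[-0.76, -0.65, -0.01], [-0.42, 0.5, -0.75], [0.49, -0.57, -0.66]]
top [ 0.35637367 -0.17774003  1.52277307] 456.4658520717136 [[-0.03, -1.0, -0.01], [-0.99, 0.03, -0.15], [0.15, 0.01, -0.99]]
{'clock': 0.1, 'qpos': array([-1.38427052e+00,  3.81115583e-01,  1.29813501e+00,  2.88238825e-05,
        1.46358292e+00, -2.15298426e-01]), 'qvel': array([ 0.00043741, -0.00240796, -0.00162448,  0.0009979 , -0.001436  ,
        0.00107535]), 'tau': array([ 4.28365587e-03, -4.49216938e+01, -2.31658155e+01, -1.59457563e-04,
        3.65576532e-03,  2.49552912e-06]), 'tcp_pos': array([ 0.21506264, -0.5059415 ,  0.23079737]), 'eef_rot': array([-6.20159303e-04,  9.79885081e-01,  1.99561627e-01,  2.32521311e-05]), 'ft_force': array([ 0.54310436,  0.0205099 , -0.38875046]), 'ft_torque': array([-0.03307825,  0.00333483, -0.03891648]), 'grasp_force': 0.0, 'gripper_width': 1.0013093988657147}
```

View pics/scene0.png

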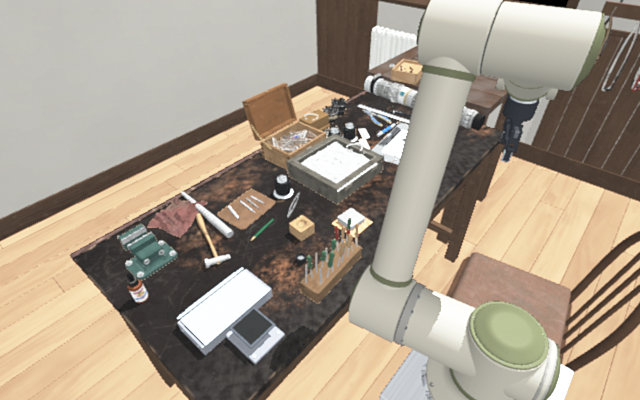

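View pics/top0.png

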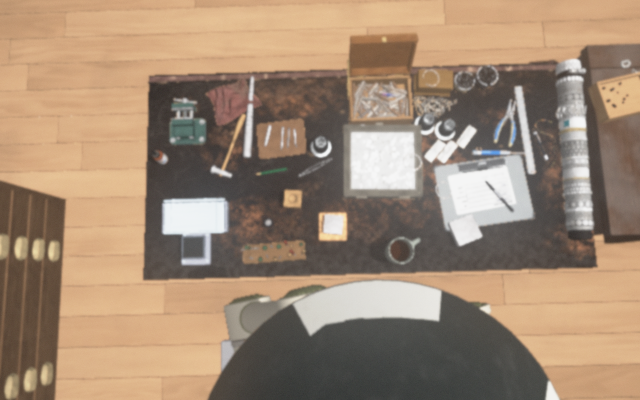

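The scene view shows the dispenser's flap at about (225,308), the treadle at (252,330), the doming block at (301,228), the pad with a bright square at (350,220), the rack at (332,270) and the loupe at (300,259). In the top view the flap is at (195,216), the treadle at (196,249), the doming block at (292,198), and the pad with a square at (332,226). A second, larger bright square is at (465,231).

I'll enlarge both candidate squares and the dispenser.

```bash
python3 - <<'E'
from h import *
f=np.load("top0.npy"); s=np.load("scene0.npy")
a=cv2.resize(f[180:275,150:350],None,fx=4,fy=4,interpolation=cv2.INTER_CUBIC)[:, :800]
b=cv2.resize(s[195:295,280:390],None,fx=2,fy=2,interpolation=cv2.INTER_CUBIC)
d=cv2.resize(f[205:255,430:500],None,fx=4,fy=4,interpolation=cv2.INTER_CUBIC)
o=np.zeros((600,800,3),np.uint8); o[:380]=a; o[390:590,:220]=b; o[390:590,230:510]=d
cv2.imwrite("pics/crop1.png",o)
E
```

```text
(no output)
```

View pics/crop1.png

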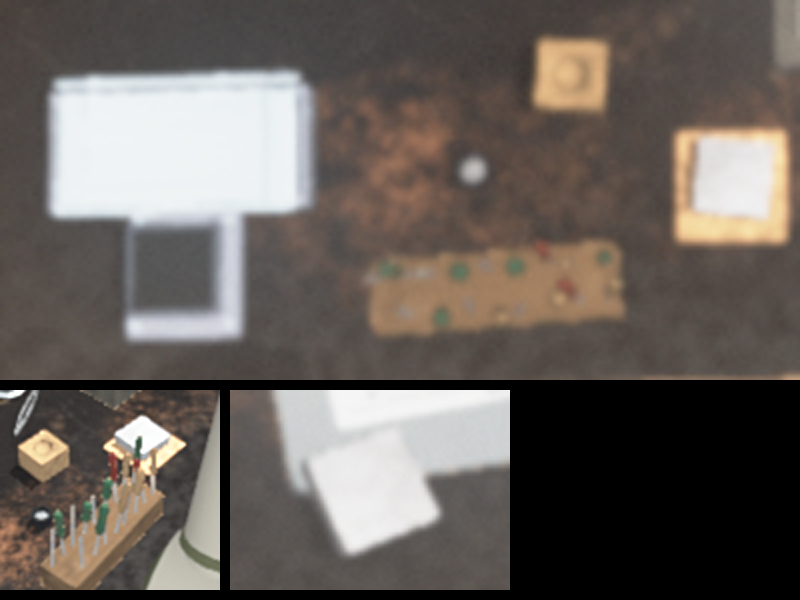

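Candidates for the bench block are the square on the pad at top (333,224), about 20 px or 62 mm wide, and the square at (466,231), about 27 px or 90 mm wide. The one on the pad is smaller and lies on the cork, so that is the block. The treadle's dark rubber face is at about (193,247), the doming block at (293,198), and the pad around (333,226). Next I'll measure with masks.

```bash
python3 - <<'E'
from h import *
c,R,t=cam("top"); f=c["frame"]; K=np.array([[c["fx"],0,c["cx"]],[0,c["fy"],c["cy"]],[0,0,1]])
S=8; hsv=cv2.cvtColor(f,cv2.COLOR_BGR2HSV)
def meas(name,box,lo,hi,z):
    x0,y0,x1,y1=box; im=cv2.resize(hsv[y0:y1,x0:x1],None,fx=S,fy=S,interpolation=cv2.INTER_LINEAR)
    m=cv2.inRange(im,lo,hi); cs=cv2.findContours(m,cv2.RETR_EXTERNAL,cv2.CHAIN_APPROX_NONE)[0]
    k=max(cs,key=cv2.contourArea)[:,0,:].astype(float)
    P=np.array([ray(c,R,t,(u+.5)/S-.5+x0,(v+.5)/S-.5+y0,z) for u,v in k])[:,:2]
    r=cv2.minAreaRect((P*1000).astype(np.float32)); M=cv2.moments((P*1e5).astype(np.float32).reshape(-1,1,2))
    print(name,"rect mm",np.round(r[0],1),np.round(r[1],1),"ang",round(r[2],1),"centroid",round(M['m10']/M['m00']/100,1),round(M['m01']/M['m00']/100,1))
for p in[(193,247),(193,225),(333,224),(321,232),(293,192),(281,195),(205,247),(270,215)]: print(p,hsv[p[1],p[0]])
meas("block",(318,212,348,240),(0,0,150),(180,45,255),.025)
meas("pad",(312,205,355,248),(0,0,150),(180,255,255),.006)
meas("doming",(278,184,308,212),(5,60,130),(30,255,255),.040)
meas("treadle",(180,233,212,268),(0,0,0),(180,255,140),.044)
meas("flap",(155,190,235,236),(0,0,190),(180,60,255),.038)
meas("loupe",(260,215,276,230),(0,0,100),(180,255,255),.019)
meas("other",(440,205,490,255),(0,0,205),(180,12,255),.02)
E
```

```text
(193, 247) [170   9  89]
(193, 225) [100   6 244]
(333, 224) [  0   2 235]
(321, 232) [ 16  98 222]
(293, 192) [ 16 107 215]
(281, 195) [ 8 32 63]
(205, 247) [116  19 192]
(270, 215) [ 9 66 89]
block rect mm [ 517.1 -214.6] [65.5 65.5] ang 83.1 centroid 516.8 -214.5
pad rect mm [ 512.4 -213.7] [97.4 98.8] ang 88.4 centroid 512.2 -213.6
doming rect mm [604.2 -83.1] [61.5 62.1] ang 85.1 centroid 604.1 -83.4
treadle rect mm [440.  233.9] [110.2 104.1] ang 0.4 centroid 443.4 242.7
flap rect mm [552.  240.7] [211.3 124.6] ang 89.5 centroid 553.8 240.2
loupe rect mm [529.7   1. ] [24.4 25.1] ang 25.6 centroid 529.8 0.8
other rect mm [ 503.1 -654.9] [156.1 132.4] ang 88.3 centroid 517.5 -654.7
```

```bash
python3 - <<'E'
from h import *
S=4
for n,box in(("top",(176,228,216,270)),("scene",(170,260,290,365))):
    c,R,t=cam(n); x0,y0,x1,y1=box
    im=cv2.resize(c["frame"][y0:y1,x0:x1],None,fx=S,fy=S,interpolation=cv2.INTER_CUBIC); g=cv2.cvtColor(im,cv2.COLOR_BGR2GRAY)
    m=cv2.inRange(g,0,135)
    for k in cv2.findContours(m,cv2.RETR_LIST,cv2.CHAIN_APPROX_NONE)[0]:
        a=cv2.contourArea(k)/S**2
        if not 150<a<3000: continue
        P=np.array([ray(c,R,t,(u+.5)/S-.5+x0,(v+.5)/S-.5+y0,.044)[:2] for u,v in k[:,0]])*1000
        r=cv2.minAreaRect(P.astype(np.float32)); print(n,"dark",a,np.round(r[0],1),np.round(r[1],1),round(r[2],1))
    if n=="top":
        for p in((162.5,215),(226,215),(194,234),(194,202),(194,198)): print(p,ray(c,R,t,*p,.04).round(3))
    cv2.imwrite(f"pics/disp_{n}.png",cv2.resize(im,None,fx=1.4,fy=1.4))
E
```

```text
top dark 969.78125 [437. 234.] [130.6 116.4] 90.0
(162.5, 215) [0.561 0.345 0.04 ]
(226, 215) [0.555 0.136 0.04 ]
(194, 234) [0.495 0.24  0.04 ]
(194, 202) [0.601 0.242 0.04 ]
(194, 198) [0.614 0.242 0.04 ]
```

View pics/disp_scene.png

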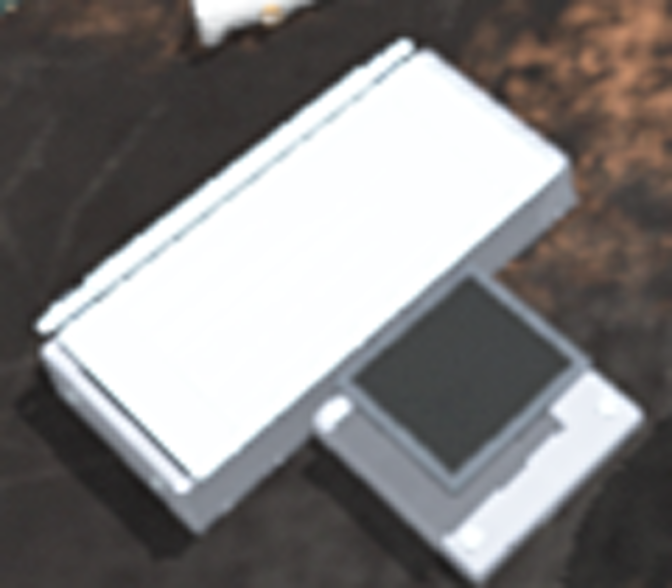

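The scene crop shows the rubber face with corners at crop (475,275), (575,362), (455,472) and (350,378), on a thin base plate. The flap is shut. Its front edge runs from crop (568,163) to (192,488).

```bash
python3 - <<'E'
from h import *
c,R,t=cam("scene"); f=lambda u,v,z: ray(c,R,t,(u/5.6)-.5+170,(v/5.6)-.5+260,z)[:2].round(3)
q=np.array([f(*p,.044) for p in((475,275),(575,362),(455,472),(350,378))]); print("treadle",q.tolist(),q.mean(0))
print("flap front",f(568,163,.037),f(192,488,.037),"back",f(425,50,.039),f(60,345,.039))
# doming in scene: saturated wood
c2,R2,t2=cam("top")
for p in((183,236.3),(204.3,236.3),(204.3,258),(183,258),(193.6,247.1)): print("top",ray(c2,R2,t2,*p,.044).round(3))
E
```

```text
treadle [[0.483, 0.207], [0.42, 0.208], [0.421, 0.272], [0.485, 0.273]] [0.45225 0.24   ]
flap front [0.5   0.138] [0.499 0.343] back [0.598 0.138] [0.594 0.341]
top [0.488 0.275 0.044]
top [0.486 0.205 0.044]
top [0.416 0.205 0.044]
top [0.418 0.274 0.044]
top [0.452 0.24  0.044]
```

```bash
python3 -m handwheel '[[[0,0,0],[0,0,0.17],-1],[[0,0,0],[0,0,0.17],-1],[[0,0,0],[0,0,0.166],-1],[[0.034,-0.04,0.014],[0,0,0],-1],[[0.034,-0.04,0.014],[0,0,0],-1],[[0.034,-0.04,0.014],[0,0,0],-1],[[0.034,-0.04,0.014],[0,0,0],-1],[[0.034,-0.04,0.014],[0,0,0],-1],[[0.034,-0.04,0.014],[0,0,0],-1],[[0.034,-0.04,0.014],[0,0,0],-1],[[0.032,-0.0415,0.013],[0,0,0],-1]]' 60
cat > st.py <<'E'
from h import *
s=telemetry.get_state(); from scipy.spatial.transform import Rotation as Ro
w,x,y,z=s["eef_rot"]; M=Ro.from_quat([x,y,z,w]).as_matrix()
print("t",round(s["clock"],2),"tcp",s["tcp_pos"].round(4),"yaw",np.degrees(np.arctan2(M[1,0],M[0,0])).round(2),"tz",M[:,2].round(3),"g",round(s["gripper_width"],3),round(s["grasp_force"],1),"F",s["ft_force"].round(1))
def shift(target): print("tool shift",(M.T@(np.array(target)-s["tcp_pos"])).round(4))
E
python3 - <<'E'
from st import *
shift([.517,-.2145,.1])
c,R,t=cam("scene"); print(proj(c,R,t,s["tcp_pos"]))
f=c["frame"]; cv2.imwrite("pics/s1.png",cv2.resize(f[150:300,260:420],None,fx=5,fy=4))
np.save("s1.npy",f)
E
```

```text
clock: 1.72
tcp_pos: [0.5182, -0.2133, 0.1199]
eef_rot: [0.0, 0.999, -0.052, 0.0]
ft_force: [-0.2, -0.8, -0.7]
gripper_width: 1.003
grasp_force: 0.0
t 1.73 tcp [ 0.5182 -0.2133  0.1199] yaw -5.97 tz [ 0. -0. -1.] g 1.003 0.0 F [-0.2 -0.8 -0.7]
tool shift [-0.0011  0.0014  0.0199]
[350.78702229 193.1271359 ]
```

```bash
python3 -m handwheel '[[[-0.001,0.001,0.04],[0,0,0],-1],[[0,0,0.04],[0,0,0],-1],[[0,0,0.025],[0,0,0],-1],[[0,0,0.012],[0,0,0],-1],[[0,0,0],[0,0,0],-1],[[0,0,0],[0,0,0],1],[[0,0,0],[0,0,0],1],[[0,0,0],[0,0,0],1],[[0,0,0],[0,0,0],1],[[0,0,0],[0,0,0],1],[[0,0,0],[0,0,0],1]]' 60; python3 st.py
```

```text
clock: 3.15
tcp_pos: [0.5165, -0.216, 0.0049]
eef_rot: [0.001, 0.999, -0.052, 0.001]
ft_force: [-0.8, -1.3, 5.0]
gripper_width: 0.713
grasp_force: 66.4
t 3.15 tcp [ 0.5165 -0.216   0.0049] yaw -5.97 tz [ 0.002 -0.002 -1.   ] g 0.713 66.4 F [-0.8 -1.3  5. ]
```

```bash
python3 -m handwheel '[[[0,0,-0.02],[0,0,0],1],[[0,0,-0.055],[0,0,0],1],[[0,0,-0.06],[0,0,0],1],[[0,0,-0.06],[0,0,-0.104],1],[[-0.005,-0.05,0],[0,0,0],1],[[-0.007,-0.05,0],[0,0,0],1],[[-0.007,-0.05,0],[0,0,0],1],[[-0.007,-0.05,0],[0,0,0],1],[[-0.007,-0.05,0],[0,0,0],1],[[-0.007,-0.05,0],[0,0,0],1],[[-0.007,-0.05,0],[0,0,0],1],[[-0.007,-0.05,0],[0,0,0],1]]'; python3 - <<'E'
from st import *
shift([.452,.24,.1])
E
```

```text
clock: 4.65
tcp_pos: [0.4611, 0.1861, 0.1984]
eef_rot: [0.0, 1.0, -0.0, -0.0]
ft_force: [1.1, 0.3, -5.7]
gripper_width: 0.71
grasp_force: 69.1
t 4.65 tcp [0.4611 0.1861 0.1984] yaw -0.01 tz [-0. -0. -1.] g 0.71 69.1 F [ 1.1  0.3 -5.7]
tool shift [-0.009  -0.0539  0.0984]
```

```bash
python3 -m handwheel '[[[-0.005,-0.03,0],[0,0,0],1],[[-0.003,-0.023,0.05],[0,0,0],1],[[0,0,0.048],[0,0,0],1],[[0,0,0],[0,0,0],1],[[0,0,0],[0,0,0],1]]'; python3 - <<'E'
from st import *
shift([.452,.24,.1])
c,R,t=cam("scene"); print(proj(c,R,t,s["tcp_pos"]),proj(c,R,t,[.452,.24,.044]))
f=c["frame"]; cv2.imwrite("pics/s2.png",cv2.resize(f[220:360,160:310],None,fx=5,fy=4.2))
E
```

```text
clock: 5.28
tcp_pos: [0.455, 0.2376, 0.1021]
eef_rot: [-0.0, 1.0, -0.0, 0.001]
ft_force: [0.1, -0.6, -4.2]
gripper_width: 0.709
grasp_force: 70.6
t 5.28 tcp [0.455  0.2376 0.1021] yaw -0.03 tz [ 0.002  0.001 -1.   ] g 0.709 70.6 F [ 0.1 -0.6 -4.2]
tool shift [-0.003  -0.0024  0.0021]
[248.7446853  309.97691427] [252.39885634 325.65840335]
```

View pics/s2.png

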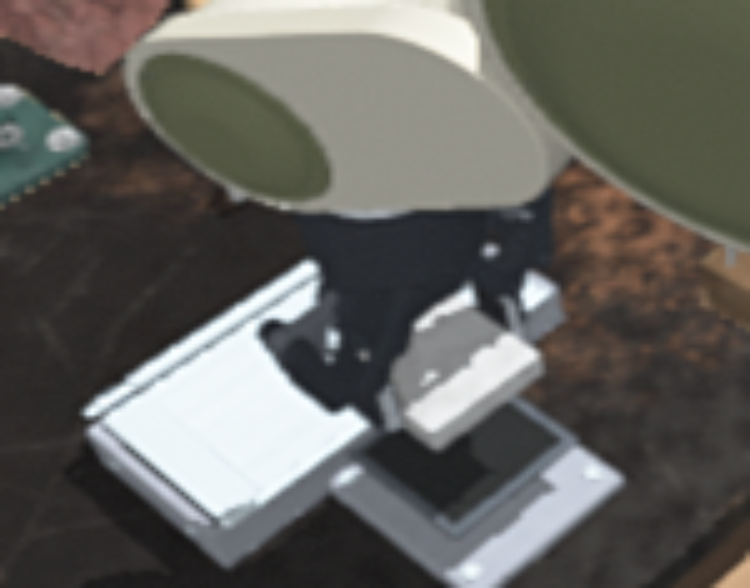

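The picture shows the block held level over the rubber face. Its front lower corners are at crop (437,447) and (543,370).

```bash
python3 - <<'E'
from st import *
c,R,t=cam("scene")
for z in(.098,.103): print(z,ray(c,R,t,247,326,z).round(3),ray(c,R,t,268.2,307.7,z).round(3))
E
```

```text
t 5.33 tcp [0.4553 0.2377 0.1025] yaw -0.04 tz [ 0.004  0.001 -1.   ] g 0.713 70.6 F [ 0.4  0.7 -5.3]
0.098 [0.43  0.265 0.098] [0.429 0.204 0.098]
0.103 [0.427 0.266 0.103] [0.426 0.206 0.103]
```

```bash
python3 -m handwheel '[[[-0.006,-0.003,0.03],[0,0,0],1],[[0,0,0.02],[0,0,0],1],[[0,0,0.01],[0,0,0],1],[[0,0,0.008],[0,0,0],1],[[0,0,0.006],[0,0,0],1],[[0,0,0.003],[0,0,0],1],[[0,0,0],[0,0,0],1],[[0,0,0],[0,0,0],1]]'; python3 st.py
```

```text
clock: 6.38
tcp_pos: [0.4484, 0.2407, 0.0235]
eef_rot: [-0.0, 1.0, -0.0, 0.0]
ft_force: [1.6, -1.2, -4.8]
gripper_width: 0.707
grasp_force: 70.7
t 6.38 tcp [0.4484 0.2407 0.0235] yaw -0.01 tz [ 0.001  0.    -1.   ] g 0.707 70.7 F [ 1.6 -1.2 -4.8]
```

```bash
python3 -m handwheel '[[[0,0,0.002],[0,0,0],1],[[0,0,0],[0,0,0],1],[[0,0,0],[0,0,0],1]]'; python3 - <<'E'
from st import *
c,R,t=cam("scene"); f=c["frame"]; cv2.imwrite("pics/s3.png",cv2.resize(f[200:360,150:310],None,fx=4,fy=3.7))
E
```

```text
clock: 6.75
tcp_pos: [0.4485, 0.2407, 0.0229]
eef_rot: [-0.0, 1.0, -0.0, 0.001]
ft_force: [-4.2, -3.4, 13.6]
gripper_width: 0.709
grasp_force: 72.8
t 6.75 tcp [0.4485 0.2407 0.0229] yaw -0.0 tz [ 0.002  0.    -1.   ] g 0.709 72.8 F [-4.2 -3.4 13.6]
```

View pics/s3.png

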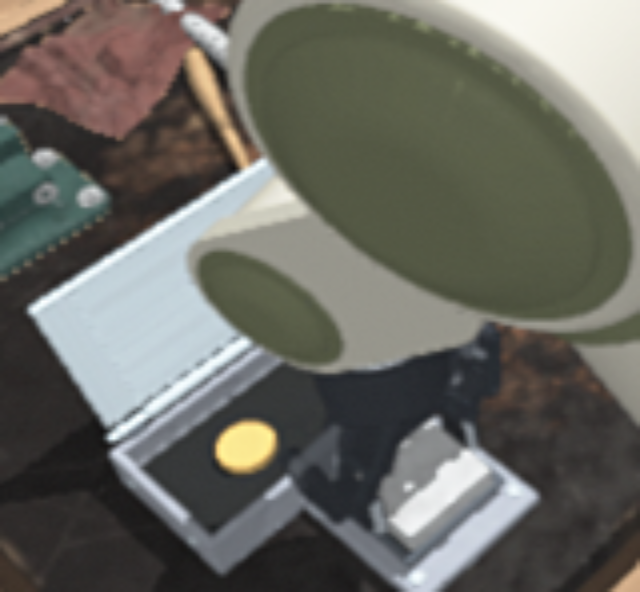

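The picture shows the flap standing open, the treadle down with the block on it, and the round blank on the +y side at crop (246,446), frame pixel (211,320). Next I release the block and rise.

```bash
python3 -m handwheel '[[[0,0,-0.002],[0,0,0],1],[[0,0,0],[0,0,0],-1],[[0,0,0],[0,0,0],-1],[[0,0,0],[0,0,0],-1],[[0,0,0],[0,0,0],-1],[[0,0,-0.02],[0,0,0],-1],[[0,0,-0.06],[0,0,0],-1],[[0,0,-0.06],[0,0,0],-1],[[0,0,-0.05],[0,0,0],-1],[[0,-0.04,0],[0,0,0],-0.2],[[0,0,0],[0,0,0],-0.2]]'; python3 - <<'E'
from st import *
for n,z in(("scene",.022),("top",.022)):
    c,R,t=cam(n); f=c["frame"]; h=cv2.cvtColor(f,cv2.COLOR_BGR2HSV); m=cv2.inRange(h,(15,70,120),(35,255,255))
    for k in cv2.findContours(m,cv2.RETR_EXTERNAL,cv2.CHAIN_APPROX_NONE)[0]:
        if cv2.contourArea(k)<15: continue
        M=cv2.moments(k); u,v=M['m10']/M['m00'],M['m01']/M['m00']; p=ray(c,R,t,u,v,z)
        if .4<p[0]<.7 and .1<p[1]<.4: print(n,(round(u,1),round(v,1)),cv2.contourArea(k),cv2.boundingRect(k),p.round(4))
    cv2.imwrite(f"pics/r_{n}.png",f)
c,R,t=cam("top"); cv2.imwrite("pics/r_crop.png",cv2.resize(c["frame"][180:275,150:310],None,fx=5,fy=5,interpolation=cv2.INTER_CUBIC))
E
```

```text
clock: 8.18
tcp_pos: [0.4478, 0.2821, 0.2136]
eef_rot: [-0.0, 1.0, 0.001, 0.0]
ft_force: [0.8, -0.1, 0.1]
gripper_width: 0.61
grasp_force: 0.0
t 8.18 tcp [0.4478 0.2821 0.2136] yaw 0.11 tz [ 0.001  0.001 -1.   ] g 0.61 0.0 F [ 0.8 -0.1  0.1]
scene (211.0, 320.2) 151.0 (204, 314, 15, 14) [0.5517 0.288  0.022 ]
scene (240.8, 297.6) 157.5 (232, 290, 18, 16) [0.547  0.1997 0.022 ]
top (207.6, 217.8) 123.5 (202, 212, 13, 13) [0.5493 0.2009 0.022 ]
top (181.1, 217.3) 110.0 (175, 211, 13, 13) [0.5538 0.2891 0.022 ]
```

View pics/r_crop.png

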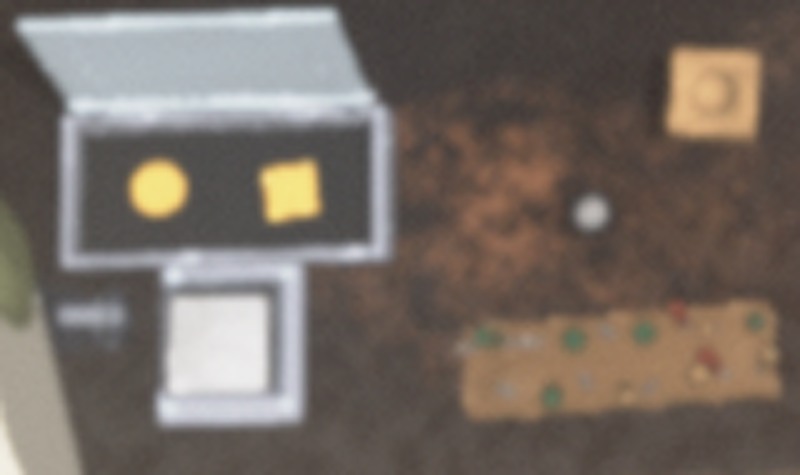

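The crop shows both blanks in the open tray: the round one at crop (158,188), y ≈ +0.288, and the square one at (290,190). The block stands on the treadle. I'll go above the disc.

```bash
python3 -m handwheel '[[[0.035,-0.002,0],[0,0,0],-0.2],[[0.035,-0.002,0],[0,0,0],-0.2],[[0.035,-0.002,0.02],[0,0,0],-0.2],[[0,0,0.05],[0,0,0],-0.2],[[0,0,0.05],[0,0,0],-0.2],[[0,0,0],[0,0,0],-0.2],[[0,0,0],[0,0,0],-0.2],[[0,0,0],[0,0,0],-0.2]]' 30; python3 - <<'E'
from st import *
shift([.553,.2885,.016])
E
```

```text
clock: 9.32
tcp_pos: [0.554, 0.2868, 0.0957]
eef_rot: [-0.001, 1.0, -0.0, 0.002]
ft_force: [-0.1, 0.4, -0.1]
gripper_width: 0.598
grasp_force: 0.0
t 9.32 tcp [0.554  0.2868 0.0957] yaw -0.02 tz [ 0.004  0.001 -1.   ] g 0.598 0.0 F [-0.1  0.4 -0.1]
tool shift [-0.0013 -0.0016  0.0797]
```

```bash
python3 -m handwheel '[[[-0.001,-0.001,0.035],[0,0,0],-0.2],[[0,0,0.025],[0,0,0],-0.2],[[0,0,0.012],[0,0,0],-0.2],[[0,0,0.006],[0,0,0],-0.2],[[0,0,0],[0,0,0],-0.2],[[0,0,0],[0,0,0],-0.2]]' 30; python3 st.py
```

```text
clock: 10.07
tcp_pos: [0.5526, 0.2877, 0.0163]
eef_rot: [-0.0, 1.0, -0.0, 0.001]
ft_force: [-0.6, -0.5, 0.1]
gripper_width: 0.602
grasp_force: 0.0
t 10.07 tcp [0.5526 0.2877 0.0163] yaw -0.01 tz [ 0.002  0.    -1.   ] g 0.602 0.0 F [-0.6 -0.5  0.1]
```

```bash
python3 -m handwheel '[[[0,0,0],[0,0,0],1],[[0,0,0],[0,0,0],1],[[0,0,0],[0,0,0],1],[[0,0,0],[0,0,0],1],[[0,0,0],[0,0,0],1]]' 30; python3 st.py
```

```text
clock: 10.7
tcp_pos: [0.5524, 0.2877, 0.0162]
eef_rot: [-0.0, 1.0, -0.0, 0.001]
ft_force: [-1.2, -0.4, 6.1]
gripper_width: 0.378
grasp_force: 29.4
t 10.7 tcp [0.5524 0.2877 0.0162] yaw -0.01 tz [ 0.001  0.    -1.   ] g 0.378 29.4 F [-1.2 -0.4  6.1]
```

```bash
python3 -m handwheel '[[[0,0,-0.02],[0,0,0],1],[[0,0,-0.06],[0,0,0],1],[[0,0,-0.06],[0,0,0],1],[[0,0,-0.05],[0,0,0],1],[[0,0.045,0],[0,0,0],1],[[0,0.046,0],[0,0,0],1],[[0.008,0.046,0],[0,0,0],1],[[0.008,0.046,0],[0,0,0],1],[[0.008,0.046,0],[0,0,0],1],[[0.009,0.047,0],[0,0,0],1],[[0.009,0.047,0],[0,0,0],1],[[0.009,0.047,0],[0,0,0],1]]'; python3 - <<'E'
from st import *
S=8
for n in("scene","top"):
    c,R,t=cam(n); h=cv2.cvtColor(c["frame"],cv2.COLOR_BGR2HSV)
    cv2.imwrite(f"pics/d_{n}.png",c["frame"])
f=np.load("scene0.npy"); c,R,t=cam("scene"); cv2.imwrite("pics/dom.png",cv2.resize(f[205:250,275:330],None,fx=12,fy=12,interpolation=cv2.INTER_CUBIC))
shift([.604,-.083,.1])
E
```

```text
clock: 12.2
tcp_pos: [0.603, -0.0839, 0.2053]
eef_rot: [-0.0, 1.0, -0.0, -0.0]
ft_force: [1.3, -0.2, -0.2]
gripper_width: 0.373
grasp_force: 30.0
t 12.2 tcp [ 0.603  -0.0839  0.2053] yaw -0.01 tz [-0.  0. -1.] g 0.373 30.0 F [ 1.3 -0.2 -0.2]
tool shift [ 0.001  -0.0009  0.1053]
```

View pics/dom.png

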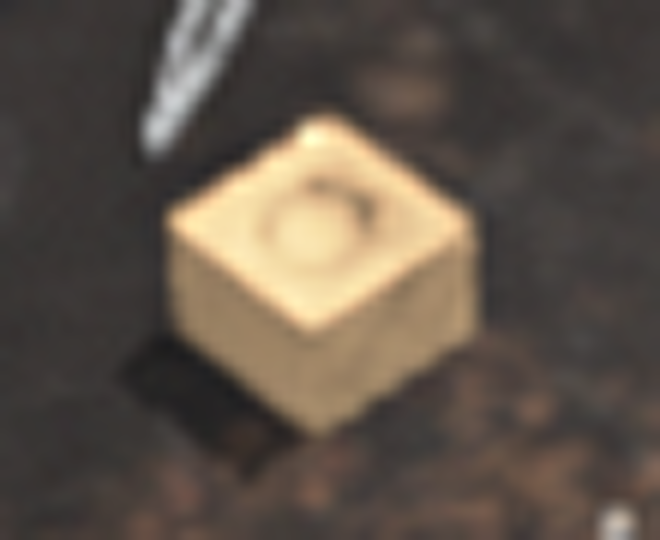

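The crop shows the doming block's top face with corners at crop (325,113), (475,222), (312,330) and (168,222).

```bash
python3 - <<'E'
from st import *
c,R,t=cam("scene"); q=np.array([ray(c,R,t,u/12-.46+275,v/12-.46+205,.04)[:2] for u,v in((325,113),(475,222),(312,330),(168,222))]); print(q.round(3).tolist(),q.mean(0).round(4))
h=cv2.cvtColor(c["frame"],cv2.COLOR_BGR2HSV); m=cv2.inRange(h,(18,90,120),(35,255,255))
for k in cv2.findContours(m,cv2.RETR_EXTERNAL,cv2.CHAIN_APPROX_NONE)[0]:
    if cv2.contourArea(k)>25: x=cv2.boundingRect(k); print(x, ray(c,R,t,x[0]+x[2]/2-.5,x[1]+x[3]/2-.5,s["tcp_pos"][2]+.002).round(3))
print(proj(c,R,t,s["tcp_pos"]))
E
```

```text
t 12.35 tcp [ 0.603  -0.0843  0.2048] yaw -0.19 tz [-0.001  0.    -1.   ] g 0.372 30.0 F [ 0.5  0.6 -0.6]
[[0.63, -0.114], [0.573, -0.109], [0.578, -0.055], [0.632, -0.06]] [ 0.6035 -0.0846]
(232, 290, 18, 16) [0.425 0.265 0.207]
(297, 174, 8, 10) [ 0.599 -0.089  0.207]
[298.19054662 179.39598402]
```

```bash
python3 -m handwheel '[[[0.001,0,0.05],[0,0,0],1],[[0,0,0.05],[0,0,0],1],[[0,0,0.035],[0,0,0],1],[[0,0,0.016],[0,0,0],1],[[0,0,0.006],[0,0,0],1],[[0,0,0],[0,0,0],1],[[0,0,0],[0,0,0],1],[[0,0,0],[0,0,0],1]]'; python3 st.py
```

```text
clock: 13.4
tcp_pos: [0.6043, -0.0825, 0.0492]
eef_rot: [0.0, 1.0, -0.0, 0.001]
ft_force: [-0.4, 0.5, -0.2]
gripper_width: 0.372
grasp_force: 30.1
t 13.4 tcp [ 0.6043 -0.0825  0.0492] yaw -0.02 tz [ 0.001 -0.    -1.   ] g 0.372 30.1 F [-0.4  0.5 -0.2]
```

```bash
python3 -m handwheel '[[[0,0.001,0.004],[0,0,0],1],[[0,0,0.0015],[0,0,0],1],[[0,0,0],[0,0,0],1],[[0,0,0],[0,0,0],1]]'; python3 st.py;  python3 -m handwheel '[[[0,0,0.0015],[0,0,0],1],[[0,0,0],[0,0,0],1],[[0,0,0],[0,0,0],1]]'
```

```text
clock: 13.9
tcp_pos: [0.604, -0.0834, 0.0428]
eef_rot: [-0.0, 1.0, -0.0, 0.0]
ft_force: [-0.2, -0.8, -0.5]
gripper_width: 0.371
grasp_force: 30.1
t 13.9 tcp [ 0.604  -0.0834  0.0428] yaw -0.01 tz [ 0.  0. -1.] g 0.371 30.1 F [-0.2 -0.8 -0.5]
clock: 14.28
tcp_pos: [0.6042, -0.0835, 0.0422]
eef_rot: [0.0, 1.0, -0.0, 0.0]
ft_force: [-2.2, 0.7, 6.7]
gripper_width: 0.373
grasp_force: 30.7
```

```bash
python3 -m handwheel '[[[0,0,-0.001],[0,0,0],1],[[0,0,0],[0,0,0],0],[[0,0,0],[0,0,0],0],[[0,0,0],[0,0,0],-0.2],[[0,0,0],[0,0,0],-0.2],[[0,0,-0.02],[0,0,0],-0.2],[[0,0,-0.05],[0,0,0],-1],[[0,0,-0.06],[0,0,0],-1],[[0,0,-0.04],[0,0,0],-1],[[-0.02,-0.05,0],[0,0,0],-1],[[-0.02,-0.06,0],[0,0,0],-1],[[-0.02,-0.06,0],[0,0,0],-1]]'; python3 - <<'E'
from st import *
for n in("scene","top"):
    c,R,t=cam(n); h=cv2.cvtColor(c["frame"],cv2.COLOR_BGR2HSV); m=cv2.inRange(h,(20,120,120),(35,255,255))
    for k in cv2.findContours(m,cv2.RETR_EXTERNAL,cv2.CHAIN_APPROX_NONE)[0]:
        if cv2.contourArea(k)>25: x=cv2.boundingRect(k); print(n,x, ray(c,R,t,x[0]+x[2]/2-.5,x[1]+x[3]/2-.5,.046).round(3))
    if n=="scene": a=cv2.resize(c["frame"][205:250,275:330],None,fx=7,fy=7,interpolation=cv2.INTER_CUBIC)
    else: b=cv2.resize(c["frame"][180:270,155:305],None,fx=5,fy=5,interpolation=cv2.INTER_CUBIC)
o=np.zeros((600,800,3),np.uint8); 
b=cv2.resize(b,(480,288)); o[:315,:385]=a; o[312:,:480]=b; cv2.imwrite("pics/after.png",o)
E
```

```text
clock: 15.78
tcp_pos: [0.5437, 0.0867, 0.2124]
eef_rot: [-0.0, 1.0, -0.0, 0.0]
ft_force: [1.7, 0.5, 0.0]
gripper_width: 1.0
grasp_force: 0.0
t 15.78 tcp [0.5437 0.0867 0.2124] yaw -0.06 tz [ 0.  0. -1.] g 1.0 0.0 F [1.7 0.5 0. ]
scene (232, 291, 18, 15) [0.531 0.209 0.046]
top (287, 193, 10, 10) [ 0.606 -0.081  0.046]
```

View pics/after.png

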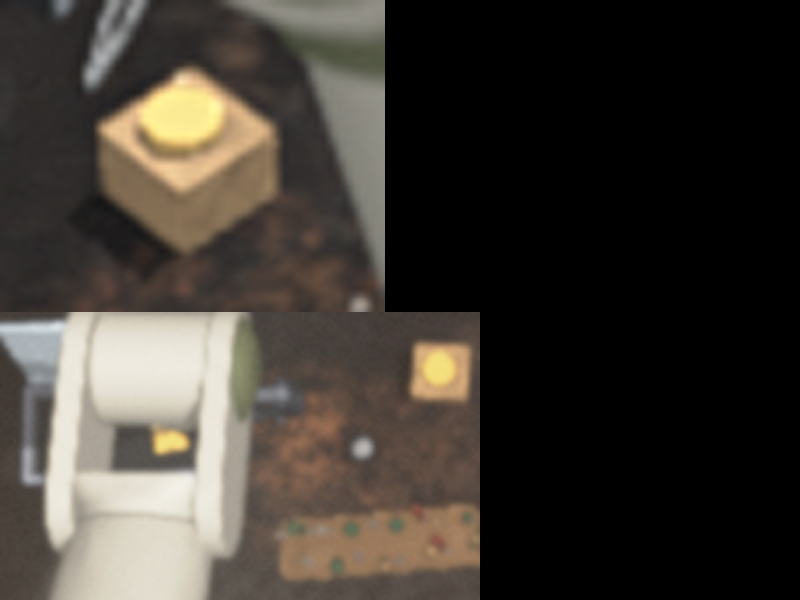

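The picture shows the disc lying flat and central on the doming block (scene crop (182,118)), with the square blank still in the tray. Now I go back for the bench block.

```bash
python3 -m handwheel '[[[-0.03,-0.05,0],[0,0,0],-1],[[-0.03,-0.05,0],[0,0,0],-1],[[-0.035,-0.053,0],[0,0,0],-1],[[0,0,0.05],[0,0,0],-1],[[0,0,0.05],[0,0,0],-1],[[0,0,0.03],[0,0,0],-1],[[0,0,0],[0,0,0],-1],[[0,0,0],[0,0,0],-1]]' 60; python3 - <<'E'
from st import *
shift([.4485,.2407,.025])
E
```

```text
clock: 16.88
tcp_pos: [0.451, 0.2374, 0.0835]
eef_rot: [-0.0, 1.0, -0.0, 0.001]
ft_force: [0.3, 0.0, 0.4]
gripper_width: 1.003
grasp_force: 0.0
t 16.88 tcp [0.451  0.2374 0.0835] yaw -0.02 tz [ 0.002  0.    -1.   ] g 1.003 0.0 F [0.3 0.  0.4]
tool shift [-0.0026 -0.0033  0.0585]
```

```bash
python3 -m handwheel '[[[-0.002,-0.003,0.03],[0,0,0],-1],[[0,0,0.02],[0,0,0],-1],[[0,0,0.008],[0,0,0],-1],[[0,0,0],[0,0,0],-1],[[0,0,0],[0,0,0],1],[[0,0,0],[0,0,0],1],[[0,0,0],[0,0,0],1],[[0,0,0],[0,0,0],1],[[0,0,0],[0,0,0],1],[[0,0,0],[0,0,0],1]]' 60; python3 st.py
```

```text
clock: 18.12
tcp_pos: [0.4487, 0.2407, 0.0257]
eef_rot: [-0.0, 1.0, -0.0, 0.001]
ft_force: [-1.3, 0.5, 7.7]
gripper_width: 0.711
grasp_force: 64.9
t 18.12 tcp [0.4487 0.2407 0.0257] yaw -0.02 tz [ 0.002  0.001 -1.   ] g 0.711 64.9 F [-1.3  0.5  7.7]
```

```bash
python3 -m handwheel '[[[0,0,-0.01],[0,0,0],1],[[0,0,-0.02],[0,0,0],1],[[0,0,-0.045],[0,0,0],1],[[0,0,-0.055],[0,0,0],1],[[0,0,-0.045],[0,0,0],1],[[0.007,0.05,0],[0,0,0],1],[[0.007,0.05,0],[0,0,0],1],[[0.007,0.05,0],[0,0,0],1],[[0.007,0.05,0],[0,0,0],1],[[0.007,0.05,0],[0,0,0],1],[[0.007,0.05,0],[0,0,0],1],[[0.007,0.05,0],[0,0,0],1]]';python3 -m handwheel '[[[0.007,0.05,0],[0,0,0],1],[[0.005,0.054,0],[0,0,0],1],[[0,0,0.05],[0,0,0],1],[[0,0,0.05],[0,0,0],1],[[0,0,0],[0,0,0],1],[[0,0,0],[0,0,0],1],[[0,0,0],[0,0,0],1]]'; python3 - <<'E'
from st import *
shift([.510,-.2137,.006])
c,R,t=cam("scene"); cv2.imwrite("pics/pl.png",cv2.resize(c["frame"][160:260,290:410],None,fx=5,fy=5,interpolation=cv2.INTER_CUBIC))
E
```

```text
clock: 19.62
tcp_pos: [0.4965, -0.1111, 0.1995]
eef_rot: [-0.0, 1.0, -0.0, -0.0]
ft_force: [1.9, 0.4, -5.5]
gripper_width: 0.706
grasp_force: 68.2
clock: 20.5
tcp_pos: [0.5099, -0.2141, 0.1016]
eef_rot: [0.001, 1.0, 0.0, 0.002]
ft_force: [-0.3, -0.7, -5.7]
gripper_width: 0.707
grasp_force: 70.8
t 20.5 tcp [ 0.5099 -0.2141  0.1016] yaw 0.01 tz [ 0.003 -0.002 -1.   ] g 0.707 70.8 F [-0.3 -0.7 -5.7]
tool shift [-0.0002 -0.0006  0.0956]
```

View pics/pl.png

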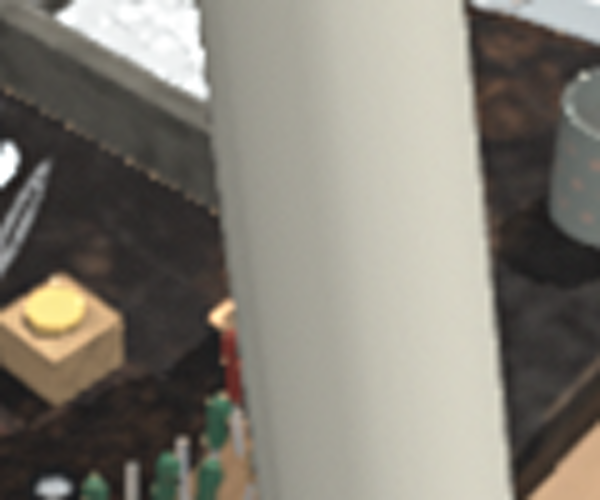

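The arm hides the pad in this view, but the disc still lies flat. The measured TCP is over the pad's middle, so I'll lower by feel.

```bash
python3 -m handwheel '[[[0,0,0.045],[0,0,0],1],[[0,0,0.03],[0,0,0],1],[[0,0,0.013],[0,0,0],1],[[0,0,0.004],[0,0,0],1],[[0,0,0],[0,0,0],1],[[0,0,0],[0,0,0],1]]'; python3 st.py
```

```text
clock: 21.3
tcp_pos: [0.5095, -0.214, 0.0083]
eef_rot: [0.001, 1.0, -0.0, 0.001]
ft_force: [-0.3, -0.3, -5.1]
gripper_width: 0.705
grasp_force: 70.8
t 21.3 tcp [ 0.5095 -0.214   0.0083] yaw -0.01 tz [ 0.002 -0.001 -1.   ] g 0.705 70.8 F [-0.3 -0.3 -5.1]
```

```bash
python3 -m handwheel '[[[0,0,0.0015],[0,0,0],1],[[0,0,0],[0,0,0],1],[[0,0,0],[0,0,0],1]]'
```

```text
clock: 21.68
tcp_pos: [0.5095, -0.214, 0.0078]
eef_rot: [0.001, 1.0, -0.0, 0.001]
ft_force: [-4.2, 2.8, 9.4]
gripper_width: 0.706
grasp_force: 72.6
```

Contact with the pad. I release, rise, and move clear towards the right for a final look.

```bash
python3 -m handwheel '[[[0,0,-0.001],[0,0,0],1],[[0,0,0],[0,0,0],-1],[[0,0,0],[0,0,0],-1],[[0,0,0],[0,0,0],-1],[[0,0,0],[0,0,0],-1],[[0,0,-0.03],[0,0,0],-1],[[0,0,-0.06],[0,0,0],-1],[[0,0,-0.06],[0,0,0],-1],[[0,0,-0.05],[0,0,0],-1],[[-0.04,0.04,0],[0,0,0],-1],[[-0.04,0.04,0],[0,0,0],-1],[[-0.04,0.04,0],[0,0,0],-1]]'; python3 -m handwheel '[[[-0.04,0.05,0],[0,0,0],-1],[[-0.04,0.05,0],[0,0,0],-1],[[-0.04,0.05,0],[0,0,0],-1],[[0,0,0],[0,0,0],-1],[[0,0,0],[0,0,0],-1],[[0,0,0],[0,0,0],-1]]'; python3 - <<'E'
from st import *
c,R,t=cam("top"); f=c["frame"]; g=cam("scene")[0]["frame"]
o=np.zeros((600,800,3),np.uint8); o[:380]=cv2.resize(f[180:275,150:350],None,fx=4,fy=4,interpolation=cv2.INTER_CUBIC)
o[385:600,:660]=cv2.resize(g[195:360,160:400],(660,430),interpolation=cv2.INTER_CUBIC)[:215]; cv2.imwrite("pics/end.png",o)
h=cv2.cvtColor(f,cv2.COLOR_BGR2HSV); S=8
def meas(nm,box,lo,hi,z):
    x0,y0,x1,y1=box; m=cv2.inRange(cv2.resize(h[y0:y1,x0:x1],None,fx=S,fy=S),lo,hi); k=max(cv2.findContours(m,0,1)[0],key=cv2.contourArea)
    (u,v),sz,a=cv2.minAreaRect(k); print(nm,ray(c,R,t,(u+.5)/S-.5+x0,(v+.5)/S-.5+y0,z).round(4),np.round(np.array(sz)/S,1),a)
meas("block",(312,205,355,248),(0,0,150),(180,45,255),.025)
meas("pad",(312,205,355,248),(0,0,150),(180,255,255),.006)
E
```

```text
clock: 23.18
tcp_pos: [0.3877, -0.3345, 0.207]
eef_rot: [0.0, 1.0, 0.0, 0.0]
ft_force: [-0.3, -1.4, 0.2]
gripper_width: 0.999
grasp_force: 0.0
clock: 23.92
tcp_pos: [0.2727, -0.4791, 0.207]
eef_rot: [-0.0, 1.0, 0.001, 0.0]
ft_force: [-0.9, 0.6, 0.2]
gripper_width: 1.0
grasp_force: 0.0
t 23.93 tcp [ 0.2727 -0.4791  0.207 ] yaw 0.08 tz [ 0.  0. -1.] g 1.0 0.0 F [-0.9  0.6  0.2]
block [ 0.5094 -0.2123  0.025 ] [19.4 19. ] 0.0
pad [ 0.5122 -0.2136  0.006 ] [29.1 29.5] -0.0
```

View pics/end.png

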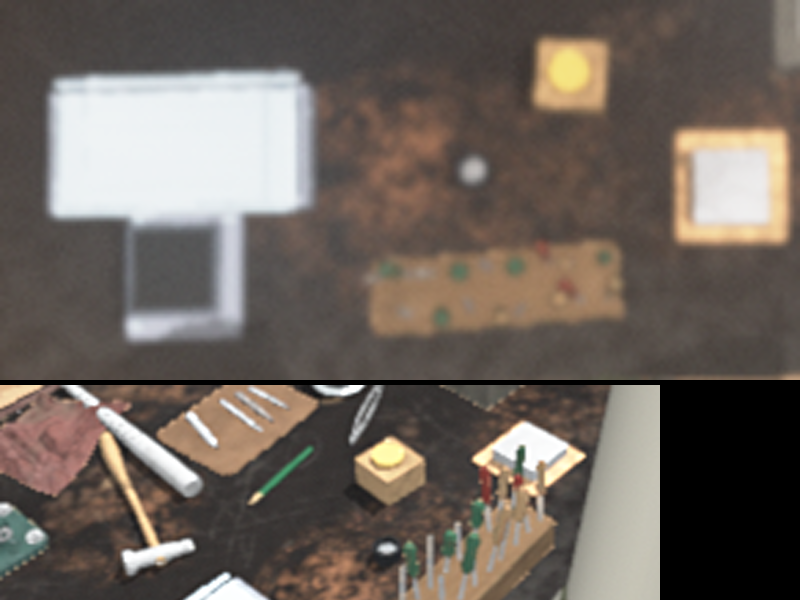

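The final view shows the flap shut, the disc central on the doming block at crop (568,72), and the block centred on the pad at (732,187), about 3 mm off. Nothing else has moved, so I'm handing in.

```bash
python3 -c "
from station import workorder; print(workorder.hand_in())"
```

```text
the job is handed in; nothing more can be done
None
```

The job is handed in (no verdict came back): in the last pictures the round blank lies flat on the middle of the doming block, the bench block is back on its pad about 3 mm off centre, the flap is shut with the square blank left in the tray, and nothing else looks moved.

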